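# Unbolt and vent the vacuum chamber, dock the dish carrier

### The job

Open the vacuum chamber and dock its dish carrier for imaging: lift the bolt's handle out of its notch and draw the bolt fully, and open the vent tap on the clear hood all the way before you lift the hood off; stand the hood upright in the middle of the rubber mat, leaving bolt drawn and tap open. Then lift the carrier out by its tall central grip, keep it level, stand it on the open apron of the imaging dock and let go; from there slide it straight in under the camera bridge, fully home against the stop (its tail stays within reach when the tall grip is not). Drop nothing, and leave the other things on the bench where they are.

Things in the scene. Friction and masses are not known exactly. Their poses are not given: they have to be found in the camera images.
- chamber: Vacuum chamber base, fixed white plate 200 mm along its y, along its x from -88 to +55 mm, top 16 mm above the table; origin at table level under the hood's middle. Bolt along its -x side (towards the robot), low locators (8 mm) round the hood. Inside, at the -y end, a fork 42 mm high with 5 mm clearance round the carrier's tail: the tail cannot be pinched there, the carrier only goes straight up (50 mm).
- bolt (a joint): Travel of the bolt in m: 0 shot, 0.055 fully drawn; it draws along the chamber's -y with about 2 N. Steel rod 12 mm thick, its axis at the chamber's x = -58 mm, 34 mm above the table; its +y end lies over a lug on the hood and is off the lug from 0.036 on; its other end is at the chamber's y = -55 mm, shot.
- bolt_handle (a joint): Angle of the bolt's handle about the bolt's axis in rad: 0 level, lying towards the chamber's -x in its notch; nearly upright at its stop at 1.5. Swings freely, falls back when let go. Only above about 1.0 is it clear of the shoulder (top 48 mm above the table) that keeps the bolt from sliding; drawn beyond about 0.047 it can drop again past the shoulder.
- bolt_grip (a point): Centre of the black grip on the bolt's handle: a cylinder 20 mm across, 26 mm long, its axis along the chamber's y (the bolt's axis), 50 mm from that axis. Handle down and bolt shot: at the chamber's x = -108, y = -35 mm, 34 mm above the table. Pinched on its two flat ends, the handle pivots between the fingers.
- tap (a joint): Angle of the vent tap in rad, growing clockwise seen from above; starts between 0 (closed) and 0.35, fully open at the stop at 1.57. It turns with 0.06 N m and stays where it is left.
- tap_grip (a point): Grip point of the vent tap, on the hood's vertical middle axis: black bar 52 mm long (this point's x), 14 mm wide (y), 29 mm high; the point is 93 mm above the hood's lower rim, 22 mm above the plate on its top, 13 mm below the bar's top. The hood is lifted by this bar. At tap angle 0 the bar's x lies along the hood's x.
- hood_mid (a point): Centre of the loose clear hood (0.27 to 0.53 kg), an upturned box 82 (its x) by 176 (its y) by 68 mm, 5 mm walls; the point is 34 mm above its lower rim. It stands on the chamber, axes along the chamber's, rim 16 mm above the table; a lug 10 mm high sticks out 27 mm at the foot of its -x side. It must go straight up at least 65 mm to clear the carrier inside.
- mat: Fixed black rubber mat, 200 (its x) by 130 mm, 4 mm thick; origin at the centre of its underside, at table level.
- carrier_mid (a point): Centre of the loose aluminium dish carrier (0.17-0.35 kg), 29 mm above its underside, in its grip: upright bar (it balances there) 36 (x) by 14 mm (y), 10 to 58 mm above the underside. Plate 60 mm wide, 10 thick, from x = -35 to +65 mm, a fixed 42 mm dish, 12 high, at +42; a 16 mm neck runs back to -75. Starts under the hood, underside 16 mm above the table, its tail (-x) towards the chamber's -y.
- carrier_tail (a point): On the carrier's tail tab, 68 mm to the -x side of its centre and 33 mm above its underside: upright tab 14 mm (x) by 16 mm (y), its top 45 mm above the underside.
- dock: Imaging dock, fixed, white: base 260 mm (its x from -160 to +100) by 120 mm, floor 20 mm above the table, origin at table level; open apron at the -x end, towards the robot. A camera bridge from x = 0 to 75 mm across the full width: 64 mm free over the floor, top 130 mm above the table. Under it rails 66 mm apart, 14 high, flared to 84 at the mouth (x = 0), and a stop with its face at x = 75 mm.
- dock_home (a point): Where the carrier's centre (point carrier_mid) is when fully home in the dock, plate's front edge on the stop: the dock's x = 10 mm, y = 0, 29 mm above the dock's floor; axes along the dock's. The carrier slides with a few N.
- bottle_mid (a point): Bystander, to be left alone: brown bottle, 60 mm across, 120 mm high; the point is at its centre, half-way up.
- jar_mid (a point): Bystander, to be left alone: white jar, 70 mm across, 80 mm high; the point is at its centre, half-way up.
- tube_rack_mid (a point): Bystander, to be left alone: white tube rack 60 by 120 (y) by 50 mm, with tube tops up to 62 mm; the point is at its centre, half-way up.
- tip_box_mid (a point): Bystander, to be left alone: grey box with clear lid 85 by 120 (y) by 70 mm; the point is at its centre, half-way up.
- beaker_mid (a point): Bystander, to be left alone: steel beaker 80 mm across, 90 mm high; the point is at its centre, half-way up.
- dish_stack_mid (a point): Bystander, to be left alone: stack of three clear dishes 60 mm across, 34 mm high; the point is at its centre, half-way up.
Mind the look-alikes: they are no part of the job. What is shaped like the part that bears tap but purple or turquoise is not meant.

How it is judged:
By the outcome, as a careful person would: the job done as asked, in the order asked, and still so for the second after the job is handed in, with the robot touching nothing.
It also fails if it takes over 72 s, if anything falls off the work surface, if the arm or the gripper's body presses on something with over 40 N, if the wrist force passes 120 N, or if a joint passes its speed limit or range.

### The arm

A 6-joint arm with a two-finger parallel gripper is mounted at the origin on the work surface. World frame = base frame: x ahead of the robot, y to its left, z up, the work surface at z = 0. Lengths are in mm, angles in rad, forces in N, time in s.
With the tool pointing down it reaches from about 300 to 775 mm from the base axis. Payload 14.6 kg.
Tool frame: the origin (TCP) lies at the very end of the fingers, on their centre line; the grasp point (between the pads) lies 19 mm behind it; z points along the fingers, y is the direction in which the jaws open and shut (so a half turn about z gives the same grasp; the last joint's range is limited). The gripper opens to 94 mm and grips with 3 to 60 N. Pads are 16 mm wide; open, the fingers measure 119 mm over their backs; the gripper's body (75 mm by 177 mm) begins 78 mm behind the grasp point.
Start: joints at [-1.398, 0.3, 1.521, -0, 1.321, -0.067], TCP at [130.623, -534.254, 205.446] pointing down, gripper open.
Joint ranges: [-3.03, 3.03], [-0.79, 2.21], [0.23, 2.52], [-1.04, 4.18], [0, 3.07], [-2.55, 2.55]. Speed limits (rad/s): [2.22, 2.22, 2.57, 3.14, 3.14, 3.14].

### API

Orientations are given as [roll, pitch, yaw] about the fixed x, y, z axes, in that order (R = Rz(yaw) Ry(pitch) Rx(roll)).
In Python, from cell import manip gives the robot as it stands.
- The arm moves only by the shell command python3 -m inch 'ROWS' [FORCE]. ROWS is a JSON object of lists of equal length, an entry for each row: "grip": the opening, from -1 (shut) to 1 (fully open), so that 0 is half open; "travel": the shift along the world's x, y, z in cm, a list of three; "turn": the turn, a rotation vector about the world's x, y, z in degrees, a list of three. A call has 1 to 10 rows; each row is the pose to reach, as a shift and turn from the pose measured when the call began; what a row does not reach only later rows make up. A row lasts 1/8 s, in which the tool goes at most 62.5 mm and 10.7 degrees, less where a joint would pass 70% of its speed; a pose out of reach is approached as far as the arm can. A call with a gripper value outside its range is refused whole. The fingers move at their own pace and stop on an object; FORCE is the grip in N (left out, the last holds). Time passes only in rows, so rows that repeat a pose let the fingers close. It gives the time, the measured TCP pose, the force and the opening at its end, in the units of the state.
- manip.read_state(): the state, without advancing time (a new reading comes with each control period).
- manip.camera(name): name is "side" or "top" or "wrist"; returns (picture, depth): 480x640x3 uint8, red, green, blue; 480x640 float32, mm along the optical axis (not along the pixel's ray), 0 where there is no reading.
- manip.calibration(name): a dict with "fx", "fy", "cx", "cy" (pixels), "world_from_camera" (4x4, takes a point from camera to world coordinates). Camera axes: x right, y up, looking along -z (the intrinsics and any distortion apply to the point x, -y, -z); pixel columns grow to the right and rows downward; lengths in mm; the calibration is good to about 2 mm. A picture is of the moment at which its call begins: read the wrist's pose just before it. calibration takes no time and is no camera call; for the wrist camera it gives the pose at the moment of the call.
- manip.sign_off(): hands the job in, once; it reports no verdict.
Trained networks look in the newest picture that a camera, given by its name, has taken for a name from the list of things; names that differ only in an ending like _2 or _b are one class to them, and where a whole thing is asked for, a point or a joint stands for the part that bears it (a point fixed in the world has none). Each returns a list of dicts, best first, with "p" (0 to 1); they miss things now and then, are a little off and sometimes report something else, mostly with a low value. They report only what shows in the picture. A call takes as long as a camera call. They do not tell look-alikes from the thing itself.
- manip.look_for(camera, label): "bbox" ([left, top, right, bottom] in pixels, round what is visible of it).
The state is a dict: "clock": time; "joints": joint angles; "qd": joint speeds; "effort": joint torques, N m; "eef_pos": TCP position; "eef_rot": TCP orientation; "wrist_force": force on the tool from outside, world axes, zero at the start; "moment": the same for the moment, N m; "finger_gap": finger opening in mm.
Only numpy, scipy, OpenCV 4.12 (cv2) and the standard library are available. Lean on these libraries where they do the work, as an engineer would, in place of code of your own. Each camera call takes 0.05 s, during which the arm holds its last target.

## Working session

There is one attempt and no reset: what is moved stays moved. The work goes in short steps, Python scripts to look and compute and a shell command to move; the robot and the scene stay as the last step left them, time stands still between calls to the robot, and variables do not carry over. Pictures are saved under pics/ and viewed, and the job is handed in when it is done.

```bash
ls -la; mkdir -p pics
cat > h.py <<'E'
import numpy as np, cv2
from cell import manip
def snap(cam,fn=None):
    p,d=manip.camera(cam); c=manip.calibration(cam)
    if fn: cv2.imwrite('pics/'+fn,cv2.cvtColor(p,cv2.COLOR_RGB2BGR))
    np.savez('/tmp/'+cam+'.npz',p=p,d=d,T=c['world_from_camera'],k=[c['fx'],c['fy'],c['cx'],c['cy']])
    return p,d,c
def load(cam):
    z=np.load('/tmp/'+cam+'.npz'); return z['p'],z['d'],z['T'],z['k']
def world(cam):
    p,d,T,k=load(cam); v,u=np.mgrid[0:480,0:640]
    X=(u-k[2])/k[0]*d; Y=-(v-k[3])/k[1]*d
    P=np.stack([X,Y,-d,np.ones_like(d)],-1)@np.array(T).T
    P=P[...,:3]; P[d<=0]=np.nan; return P
E
python3 - <<'E'
from h import *
print(manip.read_state())
for c in ['top','side','wrist']:
    p,d,k=snap(c,c+'1.png'); print(c,k)
E
```

```text
total 12
drwxr-xr-x  3 agent agent 4096 Dec  7 15:47 .
drwxr-xr-x 23 root  root  4096 Dec  7 15:47 ..
drwxr-xr-x  2 agent agent 4096 Dec  7 15:47 pics
{'clock': 0.0, 'joints': array([-1.39759914e+00,  3.00455070e-01,  1.52157611e+00,  1.23925638e-05,
        1.32073447e+00, -6.66027719e-02]), 'qd': array([ 8.49423757e-04,  6.24055061e-04,  1.01232369e-03, -2.96520764e-04,
       -1.28032204e-03, -3.27416514e-05]), 'effort': array([ 6.48979003e-04, -5.31810272e+01, -3.52744639e+01,  7.08483020e-02,
        2.43745081e-02, -1.17945287e-04]), 'eef_pos': array([ 130.58178575, -533.99584565,  204.8972361 ]), 'eef_rot': array([-3.14042305e+00, -9.00444919e-05,  2.39796829e-01]), 'wrist_force': array([ 1.14332351, -1.2146314 , -0.24432156]), 'moment': array([-0.03513102,  0.01940172,  0.01289208]), 'finger_gap': 93.64800370550716}
top {'fx': 597.6713617581496, 'fy': 597.6713617581496, 'cx': 314.430580549338, 'cy': 241.53950895894909, 'world_from_camera': array([[ 1.24639577e-02,  9.82762291e-01, -1.84453051e-01,
         3.00224965e+02],
       [-9.99914791e-01,  1.29658978e-02,  1.51528947
[... 447 characters left out ...]
8022313e-01,  7.35167296e-01,
         1.08546772e+03],
       [-1.43785481e-03,  7.45277432e-01,  6.66752939e-01,
         1.04651329e+03],
       [ 0.00000000e+00,  0.00000000e+00,  0.00000000e+00,
         1.00000000e+00]])}
wrist {'fx': 349.62869163376433, 'fy': 349.62869163376433, 'cx': 315.5492316223281, 'cy': 241.83550739385055, 'world_from_camera': array([[ 2.37984794e-01,  9.39217705e-01,  2.47453714e-01,
         2.01745682e+02],
       [-9.71268812e-01,  2.30226958e-01,  6.02697515e-02,
        -5.17132884e+02],
       [-3.64097948e-04, -2.54687359e-01,  9.67023380e-01,
         3.84023278e+02],
       [ 0.00000000e+00,  0.00000000e+00,  0.00000000e+00,
         1.00000000e+00]])}
```

View pics/top1.png

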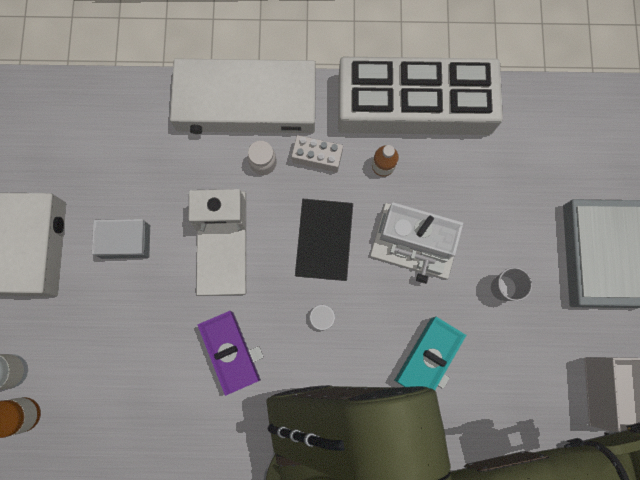

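View pics/side1.png

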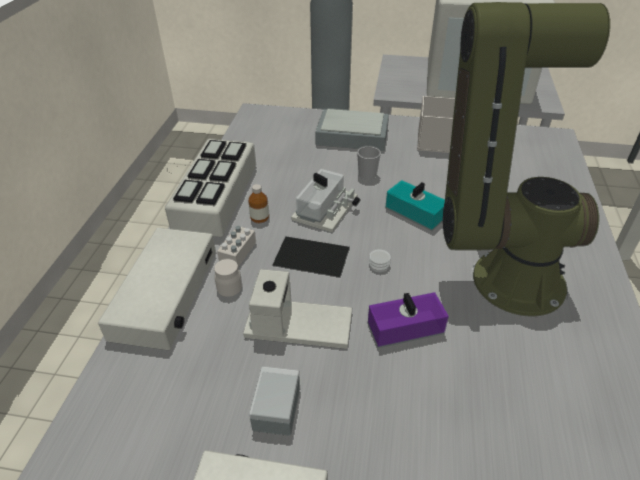

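Run:
```python
from h import *
for c in ['top','side']:
  for n in ['chamber','bolt','bolt_grip','tap','hood_mid','mat','carrier_mid','dock','carrier_tail']:
    r=manip.look_for(c,n); print(c,n,[(np.round(x['bbox']).tolist(),round(x['p'],2)) for x in r[:4]])
print(manip.read_state()['clock'])
```

```text
top chamber [([372.0, 203.0, 455.0, 283.0], 0.87), ([371.0, 144.0, 400.0, 175.0], 0.42)]
top bolt [([398.0, 250.0, 437.0, 283.0], 0.72)]
top bolt_grip [([417.0, 259.0, 426.0, 281.0], 0.74)]
top tap [([417.0, 217.0, 435.0, 238.0], 0.7), ([213.0, 347.0, 239.0, 362.0], 0.55), ([424.0, 354.0, 444.0, 366.0], 0.54)]
top hood_mid [([378.0, 205.0, 463.0, 260.0], 0.95), ([396.0, 316.0, 467.0, 389.0], 0.83), ([194.0, 310.0, 263.0, 396.0], 0.81)]
top mat [([296.0, 197.0, 352.0, 276.0], 0.82), ([419.0, 218.0, 433.0, 236.0], 0.4)]
top carrier_mid []
top dock [([187.0, 187.0, 246.0, 294.0], 0.7)]
top carrier_tail []
side chamber [([292.0, 188.0, 360.0, 233.0], 0.75)]
side bolt [([244.0, 271.0, 352.0, 350.0], 0.6)]
side bolt_grip [([349.0, 198.0, 359.0, 208.0], 0.38)]
side tap [([408.0, 294.0, 415.0, 315.0], 0.7), ([368.0, 253.0, 392.0, 276.0], 0.36)]
side hood_mid [([386.0, 181.0, 448.0, 231.0], 0.96), ([370.0, 293.0, 451.0, 349.0], 0.9), ([296.0, 168.0, 342.0, 220.0], 0.6)]
side mat [([272.0, 239.0, 348.0, 276.0], 0.72)]
side carrier_mid []
side dock [([243.0, 269.0, 350.0, 346.0], 0.63)]
side carrier_tail []
1.05
```

The top view shows the chamber with its grey hood at about (422,235), the handle grip at (422,277), the mat at (325,240), and the dock with bridge at (217,207) and apron at (221,265). The purple and turquoise parts are look-alikes. Next I'll measure coarse poses.

Run:
```python
from h import *
p,d,T,k=load('top'); W=world('top')
def rect(name,box,m):
    l,t,r,b=box; s=np.zeros(m.shape,bool); s[t:b,l:r]=1; s&=m
    n,lab,st,_=cv2.connectedComponentsWithStats(s.astype(np.uint8)); i=1+np.argmax(st[1:,4]); s=lab==i
    P=W[s]; q=P[:,:2].astype(np.float32)
    rc=cv2.minAreaRect(q); print(name,s.sum(),'c',np.round(rc[0],1),'size',np.round(rc[1],1),'ang',round(rc[2],2),'z',np.round(np.nanmedian(P[:,2]),1)); return s
z=W[...,2]; g=p.astype(int).sum(-1)
rect('mat',(285,185,365,290),(g<200))
rect('dockfloor',(180,180,260,305),(abs(z-20)<8))
rect('bridge',(180,180,260,305),(abs(z-130)<8))
rect('chplate',(360,190,475,295),(abs(z-16)<5))
rect('hoodtop',(360,190,475,295),(abs(z-84)<8))
rect('tap',(400,205,450,245),(g<170))
rect('grip',(405,262,440,290),(g<170))
rect('dishes',(300,295,345,340),z>15)
for n,(u,v) in dict(bottle=(386,155),jar=(261,153),rack=(317,152),tip=(120,238),beaker=(514,282)).items(): print(n,np.round(W[v,u]))
```

```text
mat 3938 c [582.8  -6.6] size [125.  199.2] ang 84.85 z 4.3
dockfloor 3374 c [536. 247.] size [195.  120.6] ang 1.82 z 20.2
bridge 1598 c [635.3 250.5] size [ 78.2 121.3] ang 2.11 z 130.4
chplate 637 c [ 575.8 -194.9] size [124.8 113.1] ang 74.06 z 16.0
hoodtop 2376 c [ 597.  -240.4] size [176.8  85. ] ang 74.25 z 84.3
tap 103 c [ 596.  -238.4] size [11.5 49. ] ang 56.38 z 120.8
grip 71 c [ 483.7 -242.8] size [23.7 17.3] ang 76.69 z 42.0
dishes 493 c [386.8  -3.7] size [57.4 57.7] ang 0.75 z 34.0
bottle [ 763. -149.  126.]
jar [780. 150.  80.]
rack [793.  13.  53.]
tip [566. 482.  68.]
beaker [ 480. -477.    7.]
```

```bash
python3 -m inch '{"grip":[0.2,0.2,0.2,0.2,0.2,0.2,0.2,0.2,0.2,0.2],"travel":[[4,3,1],[8,6,2],[12,10,2],[16,13,2],[20,16,2],[24,19,2],[28,22,2],[31,25,2],[33,27,2],[35.3,29,0]],"turn":[[0,0,10.5],[0,0,21],[0,0,31.5],[0,0,42],[0,0,52.5],[0,0,63],[0,0,73.5],[0,0,84],[0,0,94.5],[0,0,105]]}' 30 && python3 -m inch '{"grip":[0.2,0.2,0.2,0.2,0.2,0.2],"travel":[[0,0,0],[0,0,0],[0,0,0],[0,0,0],[0,0,0],[0,0,0]],"turn":[[0,0,10.5],[0,0,21],[0,0,31.5],[0,0,42],[0,0,45.5],[0,0,45.5]]}'
python3 - <<'E'
from h import *
s=manip.read_state();print(s['eef_pos'],s['eef_rot'],s['joints'],s['clock'])
snap('wrist','w2.png')
E
```

```text
clock: 2.3
eef_pos: [484.8, -243.7, 206.4]
eef_rot: [3.14, 0.002, 2.079]
wrist_force: [1.1, -1.0, -0.8]
finger_gap: 56.5
clock: 3.05
eef_pos: [484.9, -243.7, 206.4]
eef_rot: [3.14, 0.002, 2.872]
wrist_force: [0.2, -0.7, -0.4]
finger_gap: 56.1
[ 484.86934067 -243.69373897  206.44305445] [3.14025534e+00 2.41840636e-03 2.87235013e+00] [-0.53418074  0.28150882  1.5423202   0.00198822  1.31578026 -1.8362358 ] 3.05
```

View pics/w2.png

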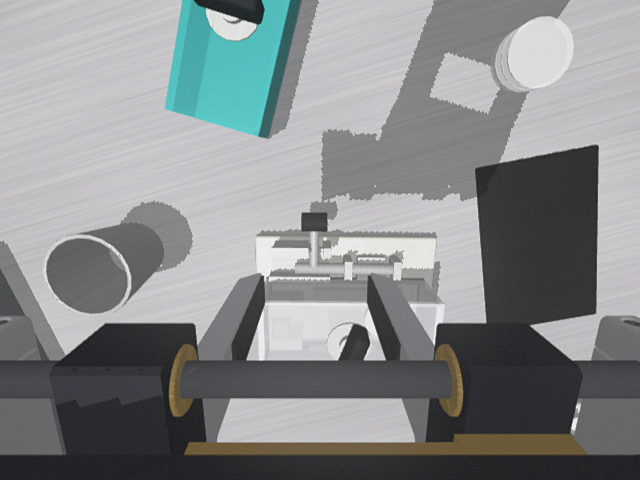

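The wrist view shows the handle grip at (314,222), the bolt rod at (350,268), the hood edge and tap at (350,345), and the mat at right, (540,235). Now I'll measure these.

Run:
```python
from h import *
p,d,T,k=load('wrist'); W=world('wrist'); z=W[...,2]; g=p.astype(int).sum(-1)
def rect(name,box,m):
    l,t,r,b=box; s=np.zeros(m.shape,bool); s[t:b,l:r]=1; s&=m
    n,lab,st,_=cv2.connectedComponentsWithStats(s.astype(np.uint8)); i=1+np.argmax(st[1:,4]); s=lab==i
    P=W[s]; rc=cv2.minAreaRect(P[:,:2].astype(np.float32)); print(name,s.sum(),'c',np.round(rc[0],1),'size',np.round(rc[1],1),'ang',round(rc[2],2),'z',np.round(np.nanpercentile(P[:,2],[5,50,95]),1))
rect('grip',(295,205,335,235),(g<220)&(z>15))
rect('griptop',(295,205,335,235),(g<220)&(z>39))
rect('mat',(460,130,610,330),(g<200)&(z<10))
rect('plate',(240,225,450,310),abs(z-16)<4)
rect('rod',(240,225,450,310),(z>33)&(z<50))
rect('z48',(240,200,450,310),(z>44)&(z<52))
rect('hoodtop',(240,280,450,370),abs(z-84)<4)
rect('tap',(335,320,375,365),(z>105))
np.set_printoptions(linewidth=250)
c,s=np.cos(-.275),np.sin(-.275); Q=W-[597,-240.4,0]; cx=Q[...,0]*c+Q[...,1]*s; cy=-Q[...,0]*s+Q[...,1]*c
for v in range(212,292,6): print(v,[f"{cx[v,u]:.0f},{cy[v,u]:.0f},{z[v,u]:.0f}" for u in range(250,440,12)])
```

```text
grip 414 c [ 480.8 -244.7] size [24.4 17.5] ang 74.77 z [37.6 42.  43.9]
griptop 374 c [ 481.  -244.7] size [24.3 16.7] ang 74.71 z [39.4 42.2 44. ]
mat 18890 c [581.4  -8.1] size [129.6 198.7] ang 85.55 z [2.3 3.6 4.8]
plate 3093 c [ 546.7 -190.5] size [130.6  58. ] ang 72.55 z [13.9 15.6 17.1]
rod 2912 c [ 520.  -236.3] size [144.4  66.3] ang 74.18 z [34.7 39.4 46.5]
z48 363 c [ 502.3 -276.2] size [35.4 10.5] ang 72.28 z [46.2 47.6 48.8]
hoodtop 5963 c [ 577.5 -263.4] size [124.1  62.2] ang 73.99 z [82.5 83.8 86.6]
tap 806 c [ 528.8 -228.8] size [ 26.4 140.8] ang 82.36 z [107.  121.2 317.7]
212 ['-113,-108,-3', '-113,-94,-1', '-114,-80,1', '-114,-67,1', '-114,-54,0', '-120,-40,36', '-120,-28,35', 'nan,nan,nan', '-114,-0,-1', '-114,13,-0', '-114,27,-1', '-114,40,0', '-114,53,1', '-114,67,0', '-114,80,0', '-114,93,1']
218 ['-107,-107,1', '-107,-94,0', '-107,-81,0', '-107,-67,-1', '-107,-54,0', '-115,-40,43', '-115,-28,42', '-107,-13,0', '-107,0,-0', '-107,13,1', '-107,27,0', '-107,40,0', '-107,54,-1', '-107,67,-1', '-107,81,-1', '-107,95,-1']
224 ['-100,-108,-0', '-99,-94,-1', '-100,
[... 1954 characters left out ...]
'-48,95,14']
278 ['-117,-68,214', '-116,-63,211', '-51,-77,42', '-51,-65,41', '-51,-52,42', '-51,-40,41', '-51,-27,42', '-43,-13,21', '-51,-2,41', '-45,13,26', '-116,-6,212', '-117,0,215', '-51,49,40', '-43,67,19', '-42,81,17', '-42,95,16']
284 ['-117,-67,224', '-113,-63,213', '-43,-78,39', '-43,-65,39', '-43,-52,39', '-43,-40,38', '-42,-27,36', '-43,-14,37', '-43,-1,37', '-42,12,36', '-114,-6,216', '-118,-2,224', '-118,4,224', '-42,63,35', '-43,76,36', '-35,96,15']
290 ['-117,-65,232', '-110,-62,214', '-44,-76,56', '-43,-64,54', '-43,-52,55', '-43,-39,55', '-44,-27,56', '-43,-15,54', '-43,-3,54', '-43,10,53', '-111,-6,217', '-118,-3,232', '-117,3,231', '-42,59,51', '-43,71,52', '-42,84,51']
```

```bash
python3 -m inch '{"grip":[0.2,0.2,0.2,0.2,0.2,-0.8,-0.8,-0.8],"travel":[[-0.3,-0.1,-6],[-0.3,-0.1,-11],[-0.3,-0.1,-15],[-0.3,-0.1,-18.6],[-0.3,-0.1,-18.6],[-0.3,-0.1,-18.6],[-0.3,-0.1,-18.6],[-0.3,-0.1,-18.6]],"turn":[[0,0,0],[0,0,0],[0,0,0],[0,0,0],[0,0,0],[0,0,0],[0,0,0],[0,0,0]]}' 30
python3 - <<'E'
from h import *
snap('wrist','w3.png')
E
```

```text
clock: 4.1
eef_pos: [482.3, -244.9, 21.5]
eef_rot: [3.141, 0.004, 2.871]
wrist_force: [-0.3, -0.1, -0.3]
finger_gap: 29.8
```

View pics/w3.png

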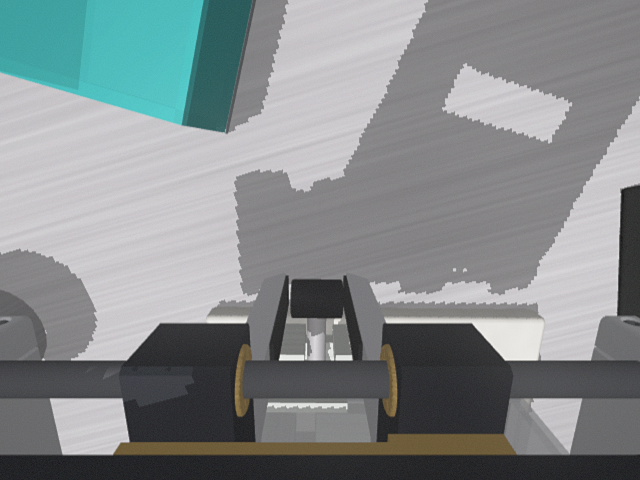

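The grip sits centred between the fingers. I'll close and swing the handle up along its arc.

```bash
python3 -m inch '{"grip":[-0.8,-0.8,-0.8,-0.8,-0.8,-0.8,-0.8,-0.8,-0.8,-0.8],"travel":[[0,0,0],[0,0,0],[0.05,-0.02,0.75],[0.2,-0.06,1.5],[0.6,-0.17,2.4],[1.15,-0.3,3.2],[1.8,-0.5,3.9],[2.6,-0.75,4.45],[3.5,-1,4.8],[3.5,-1,4.8]],"turn":[[0,0,0],[0,0,0],[0,0,0],[0,0,0],[0,0,0],[0,0,0],[0,0,0],[0,0,0],[0,0,0],[0,0,0]]}' 30
python3 - <<'E'
from h import *
snap('wrist','w4.png')
E
```

```text
clock: 5.4
eef_pos: [518.2, -254.9, 70.1]
eef_rot: [3.141, 0.005, 2.872]
wrist_force: [-3.5, 2.7, 5.7]
finger_gap: 25.4
```

View pics/w4.png

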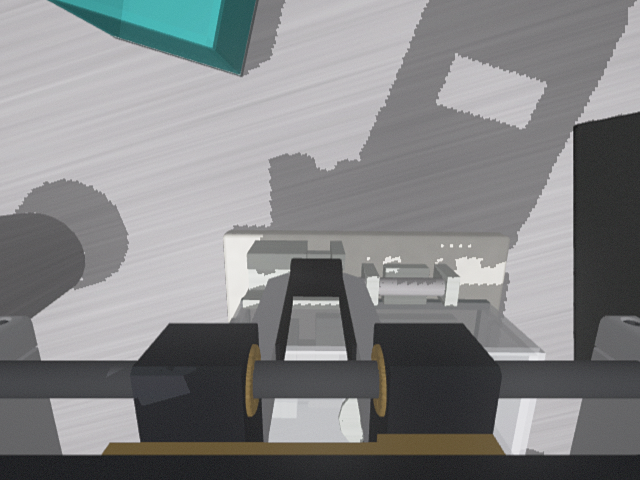

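The handle is up between the fingers and the notch is empty. Now I'll draw the bolt.

```bash
python3 -m inch '{"grip":[-0.8,-0.8,-0.8,-0.8,-0.8,-0.8],"travel":[[-0.25,-0.95,0],[-0.55,-1.95,0],[-0.95,-3.4,0],[-1.35,-4.8,0],[-1.55,-5.5,0],[-1.55,-5.5,0]],"turn":[[0,0,0],[0,0,0],[0,0,0],[0,0,0],[0,0,0],[0,0,0]]}' 30
python3 - <<'E'
from h import *
snap('wrist','w5.png')
E
```

```text
clock: 6.2
eef_pos: [502.8, -308.3, 70.1]
eef_rot: [3.136, 0.005, 2.871]
wrist_force: [0.4, 18.7, 7.0]
finger_gap: 25.9
```

View pics/w5.png

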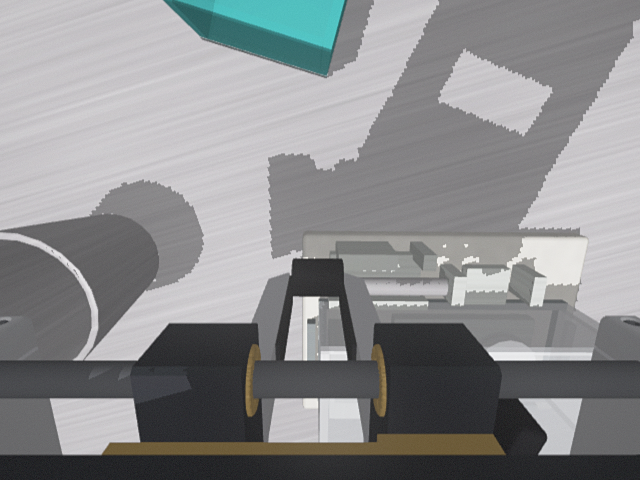

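It stopped after 55.6 mm at about 19 N, so the bolt is at its stop. I'll lower the handle, release and rise.

```bash
python3 -m inch '{"grip":[-0.8,-0.8,-0.8,-0.8,-0.8,-0.8,-0.8,0,0,0],"travel":[[-0.9,0.25,-0.35],[-1.7,0.5,-0.9],[-2.35,0.7,-1.6],[-2.9,0.83,-2.4],[-3.3,0.94,-3.3],[-3.45,1,-4.1],[-3.5,1,-4.8],[-3.5,1,-4.8],[-3.5,1,-4.8],[-3.5,1,-4.8]],"turn":[[0,0,0],[0,0,0],[0,0,0],[0,0,0],[0,0,0],[0,0,0],[0,0,0],[0,0,0],[0,0,0],[0,0,0]]}' 30
python3 - <<'E'
from h import *
snap('wrist','w6.png')
E
```

```text
clock: 7.5
eef_pos: [467.8, -298.7, 22.2]
eef_rot: [3.137, 0.005, 2.871]
wrist_force: [1.3, 0.8, -0.3]
finger_gap: 46.7
```

View pics/w6.png

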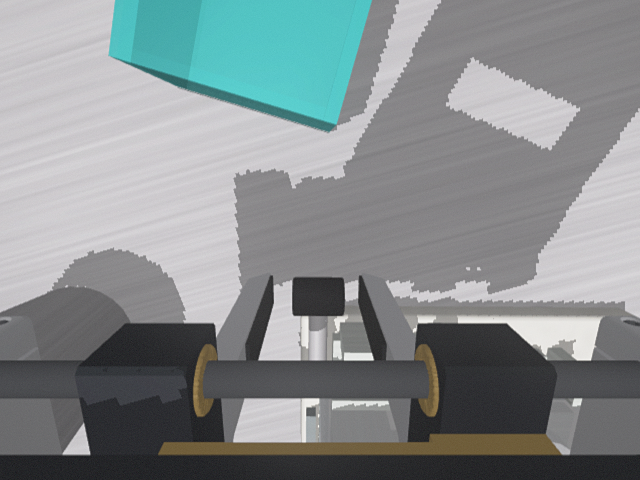

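```bash
python3 -m inch '{"grip":[0,0,0,0,0,0],"travel":[[0,0,6],[0,0,12],[2,2,18],[5,5,21],[6,7.5,21],[6,7.5,21]],"turn":[[0,0,0],[0,0,0],[0,0,-9],[0,0,-18],[0,0,-18],[0,0,-18]]}' 30
python3 - <<'E'
from h import *
snap('wrist','w7.png'); snap('top','t7.png')
E
```

```text
clock: 8.3
eef_pos: [528.3, -222.5, 232.4]
eef_rot: [3.137, 0.005, 2.559]
wrist_force: [-0.0, -0.4, 0.1]
finger_gap: 47.2
```

View pics/w7.png

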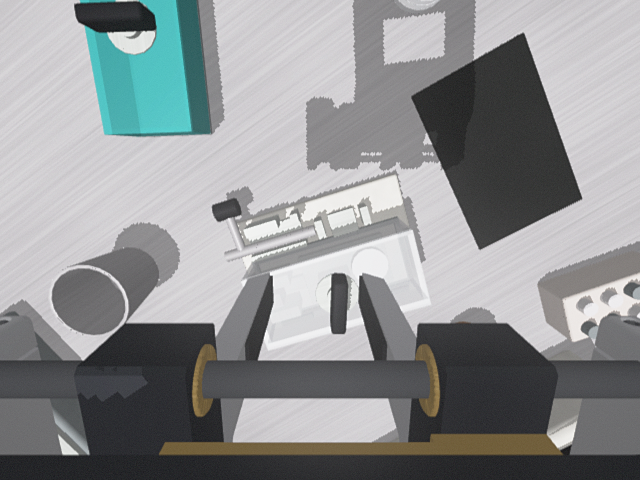

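```bash
cat >> h.py <<'E'
def rect(W,name,box,m):
    l,t,r,b=box; s=np.zeros(m.shape,bool); s[t:b,l:r]=1; s&=m
    n,lab,st,_=cv2.connectedComponentsWithStats(s.astype(np.uint8)); i=1+np.argmax(st[1:,4]); s=lab==i
    P=W[s]; rc=cv2.minAreaRect(P[:,:2].astype(np.float32)); print(name,s.sum(),'c',np.round(rc[0],1),'size',np.round(rc[1],1),'ang',round(rc[2],2),'z',np.round(np.nanpercentile(P[:,2],[5,50,95]),1)); return s
E
python3 - <<'E'
from h import *
p,d,T,k=load('wrist'); W=world('wrist'); z=W[...,2]; g=p.astype(int).sum(-1)
near=(abs(W[...,0]-596)<50)&(abs(W[...,1]+240)<50)
rect(W,'tap',(0,0,640,480),near&(z>108)&(z<130)&(g<200))
rect(W,'hood',(0,0,640,480),(z>80)&(z<89)&(W[...,0]>480)&(W[...,1]<-130))
rect(W,'grip',(0,0,640,480),(z>30)&(z<50)&(g<200)&(W[...,0]<490)&(W[...,1]<-230)&(W[...,0]>440))
print(manip.read_state()['joints'])
E
```

```text
tap 32 c [ 607.4 -245.1] size [ 6.  23.4] ang 38.99 z [119.8 120.9 122.1]
hood 9651 c [ 594.4 -242. ] size [176.1  83.3] ang 74.02 z [82.2 83.4 85.9]
grip 93 c [ 465.6 -297.7] size [25.2 17.4] ang 72.72 z [32.  38.9 41.8]
[-0.46710962  0.32994542  1.41985081  0.00360431  1.38683946 -1.45437634]
```

The tap bar is at (340,302), already nearly parallel to the tool's x axis. The bolt is drawn, with the grip at (227,210).

Run:
```python
from h import *
p,d,T,k=load('wrist'); W=world('wrist'); z=W[...,2]; g=p.astype(int).sum(-1)
rect(W,'tap',(320,260,358,340),(z>115)&(z<130))
rect(W,'tapside',(320,260,358,340),(z>95)&(z<130))
p,d,T,k=load('top'); W=world('top'); z=W[...,2]; print(np.round(np.c_[z[210:245:5,424]],0).T)
```

```text
tap 822 c [ 593.7 -241.6] size [14.  51.5] ang 55.33 z [118.3 121.  122.2]
tapside 983 c [ 593.7 -241.6] size [14.1 51.5] ang 55.42 z [101.5 120.8 122.2]
[[520. 523. 548. 552. 551. 553. 552.]]
```

```bash
python3 -m inch '{"grip":[0,0,0,0,0,-1,-1,-1,-1,-1],"travel":[[5,-1.5,-3],[6.5,-1.9,-8],[6.5,-1.9,-12],[6.5,-1.9,-14.1],[6.5,-1.9,-14.1],[6.5,-1.9,-14.1],[6.5,-1.9,-14.1],[6.5,-1.9,-14.1],[6.5,-1.9,-14.1],[6.5,-1.9,-14.1]],"turn":[[0,0,-1.2],[0,0,-1.2],[0,0,-1.2],[0,0,-1.2],[0,0,-1.2],[0,0,-1.2],[0,0,-1.2],[0,0,-1.2],[0,0,-1.2],[0,0,-1.2]]}' 40
python3 -m inch '{"grip":[-1,-1,-1,-1,-1,-1,-1,-1,-1,-1],"travel":[[0,0,0],[0,0,0],[0,0,0],[0,0,0],[0,0,0],[0,0,0],[0,0,0],[0,0,0],[0,0,0],[0,0,0]],"turn":[[0,0,-8],[0,0,-17],[0,0,-26],[0,0,-35],[0,0,-44],[0,0,-53],[0,0,-61],[0,0,-67],[0,0,-71],[0,0,-73]]}'
python3 - <<'E'
from h import *
s=manip.read_state(); print(s['moment'],s['eef_rot'],s['joints'][5])
snap('wrist','w8.png')
E
```

```text
clock: 9.65
eef_pos: [592.8, -242.1, 91.3]
eef_rot: [3.136, 0.004, 2.537]
wrist_force: [1.4, 5.2, 1.3]
finger_gap: 17.4
clock: 10.9
eef_pos: [593.4, -241.6, 91.5]
eef_rot: [3.135, 0.004, 1.262]
wrist_force: [4.8, 3.7, -1.3]
finger_gap: 17.3
[ 0.49899214 -0.89501269  0.28737642] [3.1352251  0.00363507 1.26185455] -0.13254287996972208
```

View pics/w8.png

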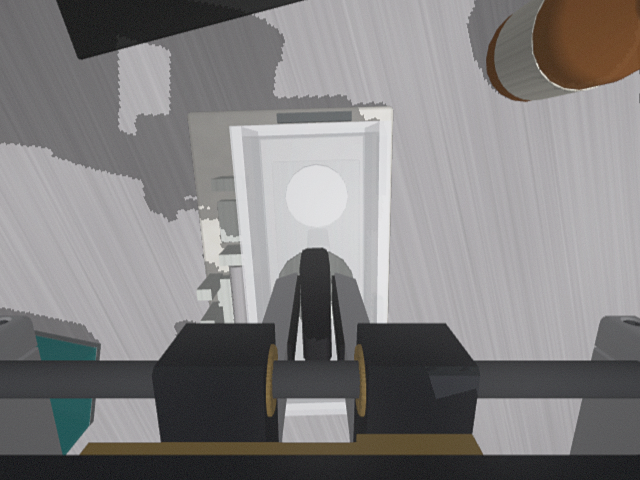

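Run:
```python
from h import *
p,d,T,k=load('wrist'); W=world('wrist'); z=W[...,2]; g=p.astype(int).sum(-1)
rect(W,'tap',(295,240,340,365),(z>117)&(z<126)&(g<200))
s=rect(W,'hood',(200,100,420,420),(z>80)&(z<88))
for b in [(225,110,250,330),(360,110,400,330)]:
    l,t,r,bb=b
    m=np.zeros_like(s); m[t:bb,l:r]=1; m&=s
    pts=[]
    for v in range(140,310,5):
        us=np.where(m[v])[0]
        if len(us): pts.append(W[v,us[0] if l<300 else us[-1]][:2])
    pts=np.array(pts); c=np.polyfit(pts[:,0],pts[:,1],1); print(np.degrees(np.arctan(c[0])),len(pts))
```

```text
tap 2824 c [ 593.  -241.6] size [50.  13.8] ang 74.59 z [119.8 121.7 122.7]
hood 24859 c [ 601.1 -212.5] size [113.1  82.5] ang 74.02 z [82.9 84.  85.2]
74.26092157592868 34
74.10759305353149 34
```

The tap bar is at 74.6° against the hood's long axis at 74.1°, so it's at the open stop, and the moment confirms it. Lifting straight up.

```bash
python3 -m inch '{"grip":[-1,-1,-1,-1,-1,-1,-1],"travel":[[0,0,0.4],[0,0,1.2],[0,0,2.8],[0,0,5],[0,0,7.5],[0,0,9.5],[0,0,9.5]],"turn":[[0,0,0],[0,0,0],[0,0,0],[0,0,0],[0,0,0],[0,0,0],[0,0,0]]}' 45
python3 - <<'E'
from h import *
s=manip.read_state(); print(s['moment'],s['eef_rot'],s['joints'][5])
snap('wrist','w9.png'); snap('side','s9.png')
p,d,T,k=load('wrist'); W=world('wrist'); z=W[...,2]; g=p.astype(int).sum(-1)
rect(W,'tap',(295,240,340,365),(z>212)&(z<222)&(g<200))
rect(W,'hood',(200,60,460,420),(z>174)&(z<184))
E
```

```text
clock: 11.82
eef_pos: [593.9, -242.0, 188.9]
eef_rot: [3.132, 0.004, 1.26]
wrist_force: [0.2, -0.1, -4.8]
finger_gap: 17.0
[-0.1187782  -0.0728765   0.01443963] [3.13176939 0.00424831 1.26036516] -0.13174275508109948
tap 2835 c [ 593.2 -241.8] size [50.  13.6] ang 71.78 z [215.3 217.3 218.4]
hood 24828 c [ 602.5 -212.6] size [111.8  82.5] ang 71.91 z [178.4 179.4 180.7]
```

View pics/s9.png

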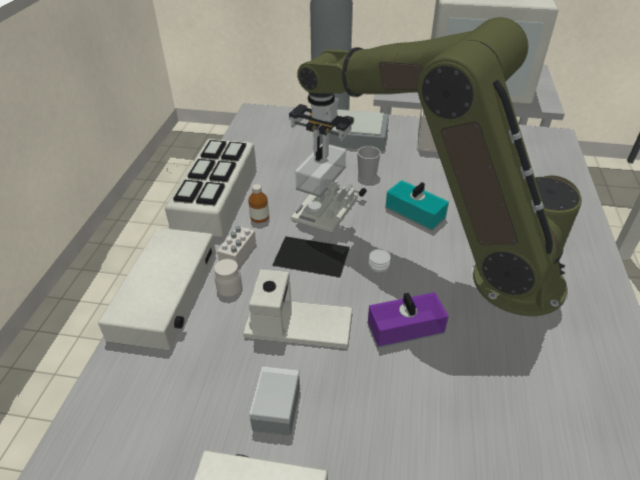

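View pics/w9.png

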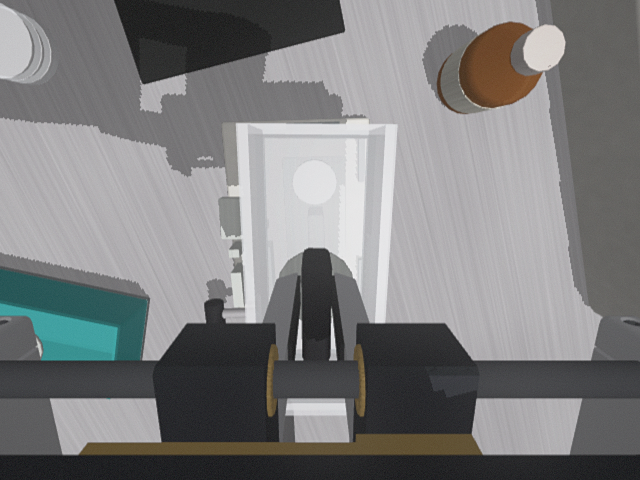

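The hood hangs level, clear of the carrier. I'll carry it over the mat while turning.

```bash
python3 -m inch '{"grip":[-1,-1,-1,-1,-1,-1,-1,-1,-1,-1],"travel":[[0,1,0],[-0.1,3,0],[-0.3,6,0],[-0.5,9,0],[-0.7,12,0],[-0.8,15.5,0],[-0.9,18.5,0],[-1,21,0],[-1.1,22.7,0],[-1.15,23.4,0]],"turn":[[0,0,-5],[0,0,-12],[0,0,-21],[0,0,-31],[0,0,-41],[0,0,-51],[0,0,-60],[0,0,-68],[0,0,-74],[0,0,-76.7]]}' 45
python3 - <<'E'
from h import *
s=manip.read_state(); print(s['moment'],s['eef_rot'],s['joints'][5])
snap('wrist','w10.png')
p,d,T,k=load('wrist'); W=world('wrist'); z=W[...,2]; g=p.astype(int).sum(-1)
rect(W,'tap',(295,240,340,365),(z>212)&(z<222)&(g<200))
s=rect(W,'hood',(200,60,460,420),(z>174)&(z<184))
P=W[s]; A=np.c_[P[:,:2],np.ones(len(P))]; print(np.linalg.lstsq(A,P[:,2],rcond=None)[0])
E
```

```text
clock: 13.18
eef_pos: [581.1, -6.5, 185.1]
eef_rot: [3.136, 0.006, -0.08]
wrist_force: [-1.3, 0.3, -4.5]
finger_gap: 16.9
[ 0.01558634 -0.03748876 -0.02241297] [ 3.13576867  0.00554136 -0.0796892 ] 1.5804512014540786
tap 2809 c [580.9  -7.1] size [13.7 50.5] ang 84.79 z [213.4 215.2 216.3]
hood 24814 c [611.4  -9.5] size [ 82.5 111.9] ang 84.65 z [176.1 177.3 178.6]
[-7.49949743e-03  7.14980371e-03  1.82080614e+02]
```

View pics/w10.png

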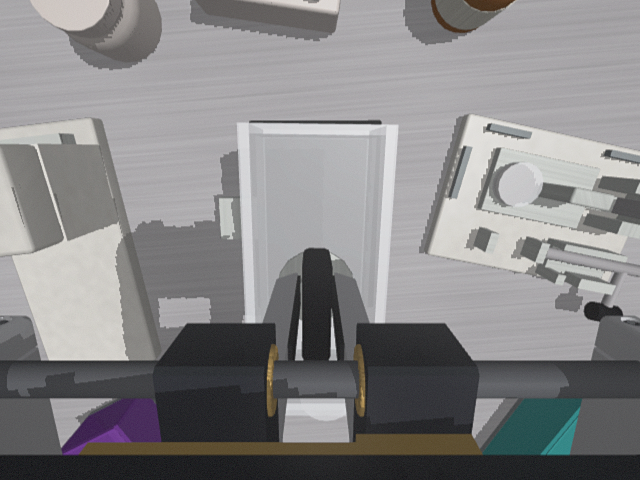

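```bash
python3 -m inch '{"grip":[-1,-1,-1,-1,-1,-1,-1],"travel":[[0.1,0,-2],[0.1,0,-5],[0.1,0,-7.8],[0.1,0,-9.3],[0.1,0,-9.9],[0.1,0,-10.2],[0.1,0,-10.4]],"turn":[[0,0,0.3],[0,0,0.3],[0,0,0.3],[0,0,0.3],[0,0,0.3],[0,0,0.3],[0,0,0.3]]}' 45
```

```text
clock: 14.1
eef_pos: [582.4, -6.3, 81.8]
eef_rot: [3.136, 0.004, -0.076]
wrist_force: [0.3, -0.2, -4.8]
finger_gap: 17.2
```

```bash
python3 -m inch '{"grip":[-1,-1,-1],"travel":[[0,0,-0.1],[0,0,-0.2],[0,0,-0.25]],"turn":[[0,0,0],[0,0,0],[0,0,0]]}' 45
```

```text
clock: 14.48
eef_pos: [582.5, -6.2, 79.5]
eef_rot: [3.136, 0.004, -0.076]
wrist_force: [-0.3, 1.0, -1.8]
finger_gap: 16.9
```

```bash
python3 -m inch '{"grip":[-1,-1,-0.4,-0.1,-0.1,-0.1],"travel":[[0,0,-0.1],[0,0,-0.1],[0,0,-0.1],[0,0,-0.1],[0,0,0],[0,0,0.2]],"turn":[[0,0,0],[0,0,0],[0,0,0],[0,0,0],[0,0,0],[0,0,0]]}' 45
python3 - <<'E'
from h import *
snap('wrist','w11.png')
p,d,T,k=load('wrist'); W=world('wrist'); z=W[...,2]; g=p.astype(int).sum(-1)
rect(W,'tap',(295,240,340,365),(z>105)&(z<115)&(g<200))
s=rect(W,'hood',(200,60,460,420),(z>67)&(z<77))
P=W[s]; A=np.c_[P[:,:2],np.ones(len(P))]; print(np.linalg.lstsq(A,P[:,2],rcond=None)[0])
E
```

```text
clock: 15.22
eef_pos: [582.6, -6.2, 81.5]
eef_rot: [3.136, 0.004, -0.076]
wrist_force: [0.2, -0.1, 0.4]
finger_gap: 42.3
tap 2818 c [581.7  -6.4] size [13.6 51.4] ang 84.98 z [107.8 109.7 110.8]
hood 27010 c [599.8  -7.9] size [ 82.5 138.5] ang 84.94 z [71.  72.1 74.8]
[-5.80931425e-03  7.13662891e-04  7.58942424e+01]
```

View pics/w11.png

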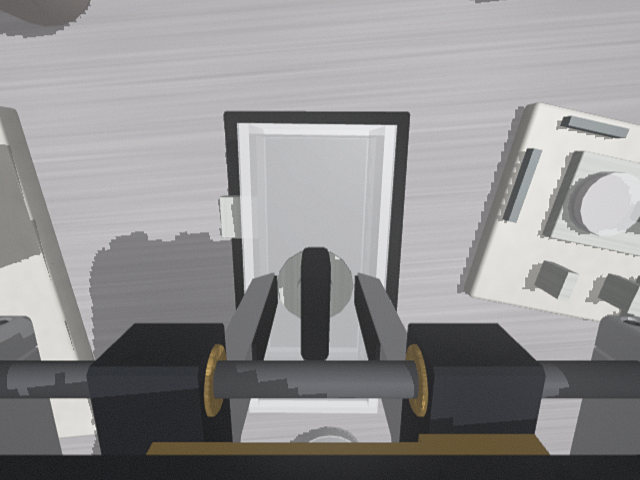

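The hood stands centred and level on the mat and has been released. Now I'll rise and look at the carrier.

```bash
python3 -m inch '{"grip":[-0.1,-0.1,-0.1,-0.1,-0.1,-0.1,-0.1,-0.1,-0.1,-0.1],"travel":[[0,0,5],[0,0,10],[0.5,-3,13.5],[1,-6,13.5],[1.5,-9,13.5],[2,-12,13.5],[2.3,-15,13.5],[2.5,-17,13.5],[2.6,-18.8,13.5],[2.6,-18.8,13.5]],"turn":[[0,0,0],[0,0,9],[0,0,19],[0,0,29],[0,0,39],[0,0,49],[0,0,59],[0,0,69],[0,0,78.4],[0,0,78.4]]}' 40
python3 - <<'E'
from h import *
print(manip.read_state()['joints'][5])
snap('wrist','w12.png')
E
```

```text
clock: 16.52
eef_pos: [608.6, -195.1, 216.7]
eef_rot: [3.136, 0.004, 1.29]
wrist_force: [-0.3, 0.6, 1.2]
finger_gap: 42.6
-0.08481583015398861
```

View pics/w12.png

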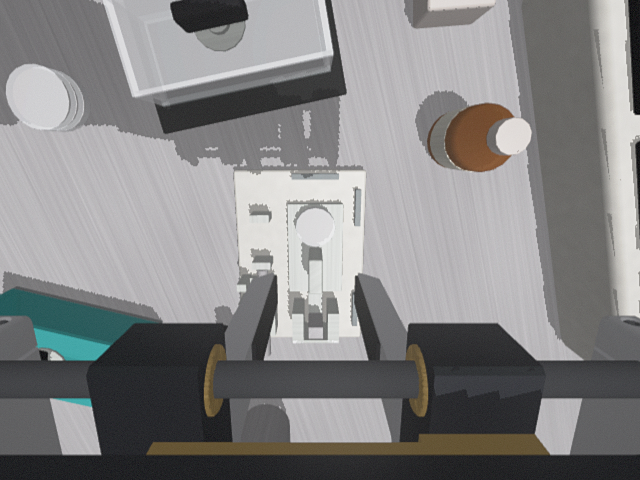

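The carrier's dish is at (314,226), the grip bar at (316,268) and the tail and fork at about (316,320).

Run:
```python
from h import *
p,d,T,k=load('wrist'); W=world('wrist'); z=W[...,2]; g=p.astype(int).sum(-1)
rect(W,'grip',(295,235,340,340),(z>70)&(z<79))
rect(W,'dish',(285,195,345,255),(z>34)&(z<42))
rect(W,'plate',(270,190,355,310),(z>23)&(z<29))
rect(W,'chamberplate',(225,160,375,345),(z>12)&(z<20))
rect(W,'hoodmatTap',(165,0,255,40),(z>100)&(z<118))
for v in range(280,345,5): print(v,[f"{W[v,u,0]:.0f},{W[v,u,1]:.0f},{z[v,u]:.0f}" for u in range(290,345,7)])
```

```text
grip 499 c [ 595.3 -239.8] size [36.  13.8] ang 74.06 z [71.8 73.6 74.7]
dish 1204 c [ 606.9 -199.4] size [40.8 40.7] ang 41.91 z [36.5 37.7 39. ]
plate 3118 c [ 596.3 -236.6] size [123.3  60. ] ang 73.96 z [24.5 25.8 27. ]
chamberplate 10691 c [ 579.5 -235.3] size [199.8 143.1] ang 73.9 z [14.4 15.7 17.1]
hoodmatTap 1418 c [581.2  -6.5] size [13.7 52.1] ang 82.94 z [101.9 109.1 110.8]
280 ['562,-253,25', '570,-256,25', '577,-257,27', '590,-242,73', '597,-245,72', '600,-265,25', '608,-267,25', '615,-269,26']
285 ['560,-259,26', '568,-261,26', '576,-263,26', '589,-248,73', '596,-250,73', '598,-270,25', '606,-272,26', '614,-274,26']
290 ['559,-265,26', '566,-267,25', '574,-269,25', '588,-252,74', '594,-254,74', '597,-277,24', '604,-278,27', '612,-280,27']
295 ['555,-274,16', '563,-277,16', '571,-279,16', '580,-278,25', '588,-279,26', '594,-287,15', '602,-288,16', '610,-291,16']
300 ['553,-280,17', '563,-279,25', '569,-285,17', '578,-283,26', '586,-285,27', '592,-293,14', '601,-291,24', '608,-297,15']
305 ['551,-287,15', '563,-279,38', '567,-291,16', '576,-289,26', '584,-292,25', '591,-
[... 212 characters left out ...]
, '574,-298,34', '582,-300,34', '587,-310,17', '599,-292,57', 'nan,nan,nan']
320 ['545,-306,16', '561,-288,57', 'nan,nan,nan', '574,-298,45', '581,-300,46', '585,-318,14', '597,-298,58', '602,-322,16']
325 ['543,-312,15', '560,-293,58', '561,-311,26', '574,-297,58', '581,-300,57', '585,-318,26', '596,-304,58', '600,-328,16']
330 ['541,-318,16', '558,-299,57', '562,-311,38', '573,-301,62', '580,-303,61', '585,-318,38', '594,-310,56', '598,-335,15']
335 ['539,-325,15', '556,-304,58', '562,-312,48', '571,-307,60', '578,-309,60', '584,-317,50', '593,-315,58', '596,-341,16']
340 ['534,-340,0', '555,-309,59', '562,-312,58', '569,-314,58', '576,-317,58', '584,-318,58', '591,-321,57', '593,-357,-1']
```

```bash
python3 -m inch '{"grip":[-0.1,-0.1,-0.1,-0.1,-0.1,-0.1,-1,-1,-1,-1],"travel":[[-1.3,-4.45,-4],[-1.3,-4.45,-9],[-1.3,-4.45,-14],[-1.3,-4.45,-17],[-1.3,-4.45,-18.2],[-1.3,-4.45,-18.2],[-1.3,-4.45,-18.2],[-1.3,-4.45,-18.2],[-1.3,-4.45,-18.2],[-1.3,-4.45,-18.2]],"turn":[[0,0,0],[0,0,0],[0,0,0],[0,0,0],[0,0,0],[0,0,0],[0,0,0],[0,0,0],[0,0,0],[0,0,0]]}' 40
python3 -m inch '{"grip":[-1,-1,-1,-1,-1,-1,-1],"travel":[[0,0,0],[0,0,0.3],[0,0,1],[0,0,2.5],[0,0,5],[0,0,8],[0,0,8]],"turn":[[0,0,0],[0,0,0],[0,0,0],[0,0,0],[0,0,0],[0,0,0],[0,0,0]]}' 40
python3 - <<'E'
from h import *
s=manip.read_state();print(s['joints'][5],s['moment'])
snap('wrist','w13.png')
E
```

```text
clock: 17.82
eef_pos: [595.9, -238.9, 35.4]
eef_rot: [3.135, 0.004, 1.288]
wrist_force: [0.0, -0.4, 3.8]
finger_gap: 13.9
clock: 18.7
eef_pos: [597.0, -239.4, 118.5]
eef_rot: [3.13, 0.004, 1.288]
wrist_force: [-1.6, 0.4, -2.8]
finger_gap: 14.0
-0.15331393061302306 [-0.02553414 -0.06151354 -0.02929612]
```

View pics/w13.png

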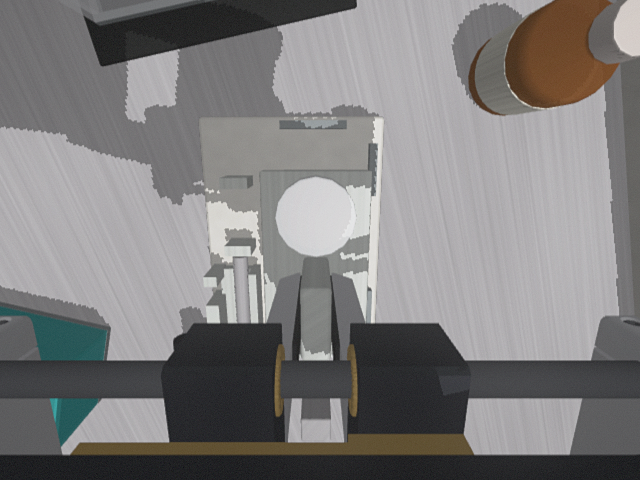

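The carrier is held and level. I'll carry it high over the hood to the dock apron.

```bash
python3 -m inch '{"grip":[-1,-1,-1,-1,-1,-1,-1,-1,-1,-1],"travel":[[0,0,2],[0,0.5,4.5],[-0.5,3,7],[-1.5,7.5,7.6],[-2.5,12.5,7.6],[-3.5,17.5,7.6],[-4.5,22.5,7.6],[-5.5,27.5,7.6],[-6.5,32,7.6],[-7.3,36,7.6]],"turn":[[0,0,0],[0,0,0],[0,0,-5],[0,0,-12],[0,0,-20],[0,0,-28],[0,0,-36],[0,0,-44],[0,0,-52],[0,0,-59]]}' 40
python3 -m inch '{"grip":[-1,-1,-1,-1,-1,-1],"travel":[[-0.6,4,0],[-1.2,8,0],[-1.8,11,0],[-2.4,12.4,0],[-2.4,12.4,0],[-2.4,12.4,0]],"turn":[[0,0,-5],[0,0,-9],[0,0,-12],[0,0,-12.8],[0,0,-12.8],[0,0,-12.8]]}' 40
python3 - <<'E'
from h import *
s=manip.read_state();print(s['joints'][5],s['moment'])
snap('wrist','w14.png')
E
```

```text
clock: 20.0
eef_pos: [522.2, 122.5, 191.2]
eef_rot: [3.134, 0.006, 0.254]
wrist_force: [0.6, -0.2, -2.5]
finger_gap: 13.7
clock: 20.75
eef_pos: [498.2, 245.8, 190.6]
eef_rot: [3.133, 0.006, 0.031]
wrist_force: [0.5, 0.3, -0.9]
finger_gap: 13.9
1.9367358572616185 [-0.01119391  0.02161269 -0.01355009]
```

View pics/w14.png

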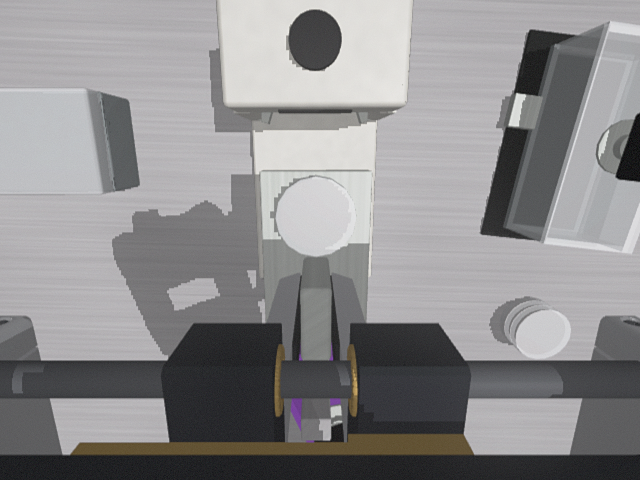

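Run:
```python
from h import *
p,d,T,k=load('wrist'); W=world('wrist'); z=W[...,2]; g=p.astype(int).sum(-1)
s=rect(W,'bridge',(200,0,430,110),(z>126)&(z<135))
def fit(m,lohi):
    pts=[]
    for v in range(20,95,3):
        us=np.where(m[v])[0]
        if len(us): pts.append(W[v,us[0] if lohi else us[-1]][:2])
    pts=np.array(pts); c=np.polyfit(pts[:,0],pts[:,1],1); print(np.degrees(np.arctan(c[0])), np.polyval(c,620))
fit(s,1);fit(s,0)
m=s; pts=np.array([W[np.where(m[:,u])[0][-1],u][:2] for u in range(235,400,4)])
c=np.polyfit(pts[:,1],pts[:,0],1); print('front edge x@y248',np.polyval(c,248),np.degrees(np.arctan(-c[0])))
f=rect(W,'floor',(240,110,390,300),(z>16)&(z<24))
for v in range(130,300,14):
    us=np.where(f[v])[0]
    if len(us): print(v,W[v,us[0]][:2].round(1),W[v,us[-1]][:2].round(1))
c=rect(W,'carrplate',(245,160,385,330),(z>171)&(z<190))
rect(W,'dish',(265,170,365,260),(z>187)&(z<200))
print(np.nanpercentile(z[c],[5,50,95]))
```

```text
bridge 17926 c [628.2 249.2] size [ 61.1 119.8] ang 2.03 z [128.4 129.8 131.1]
1.478626497617951 308.08530044231463
2.193352345759341 189.8895499180675
front edge x@y248 598.2626620673611 1.98336647953304
floor 7584 c [522.1 245.6] size [166.  120.2] ang 2.01 z [18.4 19.8 21.1]
130 [586.9 307.1] [590.6 188.6]
144 [574.1 306.3] [577.7 188.7]
158 [560.9 306.9] [564.5 187.3]
172 [547.5 306. ] [551.1 187.6]
186 [533.8 305.1] [537.4 186.5]
200 [519.9 304.2] [523.5 186.6]
214 [505.4 304.6] [508.9 185.3]
228 [491.1 303.5] [494.6 185.5]
242 [476.6 302.5] [480.  185.7]
256 [460.8 303. ] [464.3 184.3]
270 [445.8 301.9] [448.9 184.3]
carrplate 6813 c [516.9 245.7] size [88.7 60.2] ang 1.81 z [180.1 181.2 182.5]
dish 5038 c [538.3 246.5] size [40.8 40.9] ang 57.89 z [192.  193.2 194.2]
[180.07557279 181.20124799 182.48507681]
```

Dock yaw is 2.0° and the mouth is at x≈598. The carrier is within 0.5 mm of the dock's centre line. Lowering onto the apron.

```bash
python3 -m inch '{"grip":[-1,-1,-1,-1,-1,-1,-1,-1],"travel":[[1,0,-2],[2.1,0.05,-5],[2.1,0.05,-9],[2.1,0.05,-12.5],[2.1,0.05,-14.1],[2.1,0.05,-14.6],[2.1,0.05,-14.8],[2.1,0.05,-14.9]],"turn":[[0,0,0.2],[0,0,0.2],[0,0,0.2],[0,0,0.2],[0,0,0.2],[0,0,0.2],[0,0,0.2],[0,0,0.2]]}' 40
python3 -m inch '{"grip":[-1,-1,-1],"travel":[[0,0,-0.1],[0,0,-0.2],[0,0,-0.25]],"turn":[[0,0,0],[0,0,0],[0,0,0]]}' 40
```

```text
clock: 21.8
eef_pos: [519.9, 246.4, 42.8]
eef_rot: [3.134, 0.005, 0.034]
wrist_force: [-0.1, 0.6, -1.9]
finger_gap: 13.6
clock: 22.18
eef_pos: [519.9, 246.4, 40.3]
eef_rot: [3.134, 0.005, 0.034]
wrist_force: [-0.8, 0.3, -2.0]
finger_gap: 14.2
```

```bash
python3 -m inch '{"grip":[-1,-1,-1],"travel":[[0,0,-0.07],[0,0,-0.14],[0,0,-0.14]],"turn":[[0,0,0],[0,0,0],[0,0,0]]}' 40
```

```text
clock: 22.55
eef_pos: [519.9, 246.5, 39.4]
eef_rot: [3.134, 0.004, 0.034]
wrist_force: [-3.8, -2.5, 4.9]
finger_gap: 14.2
```

```bash
python3 -m inch '{"grip":[-0.5,-0.1,-0.1,-0.1,-0.1,-0.1,-0.1,-0.1],"travel":[[0,0,0],[0,0,0],[0,0,4],[0,0,9],[-3,0,13],[-8,0,13],[-11,0,13],[-11,0,13]],"turn":[[0,0,0],[0,0,0],[0,0,0],[0,0,0],[0,0,0],[0,0,0],[0,0,0],[0,0,0]]}' 40
python3 - <<'E'
from h import *
s=manip.read_state();print(s['joints'],s['moment'])
snap('wrist','w15.png')
p,d,T,k=load('wrist'); W=world('wrist'); z=W[...,2]
rect(W,'grip',(200,100,440,420),(z>74)&(z<82))
rect(W,'tail',(200,200,440,420),(z>61)&(z<69))
rect(W,'dish',(200,60,440,420),(z>39)&(z<46))
c=rect(W,'plate',(200,60,440,420),(z>27)&(z<34))
rect(W,'floor',(200,60,440,420),(z>16)&(z<24))
E
```

```text
clock: 23.55
eef_pos: [408.9, 246.7, 169.9]
eef_rot: [3.134, 0.004, 0.035]
wrist_force: [1.0, -0.4, 0.9]
finger_gap: 42.3
[ 0.46899886  0.17692857  1.75972724 -0.0054245   1.21128108  2.00660966] [-0.013062   -0.03649587 -0.00220951]
grip 471 c [509.6 245.6] size [16.7 13.3] ang 1.82 z [76.  77.6 78.8]
tail 6108 c [344.2 234. ] size [81.7 82.4] ang 24.27 z [66.3 67.6 68.6]
dish 509 c [547.  246.8] size [10.9 37.6] ang 2.3 z [40.2 41.6 42.9]
plate 5143 c [506.7 245.3] size [97.2 60.1] ang 2.02 z [28.4 29.7 31. ]
floor 5588 c [497.1 279. ] size [118.1  51.7] ang 2.09 z [18.2 19.6 20.8]
```

View pics/w15.png

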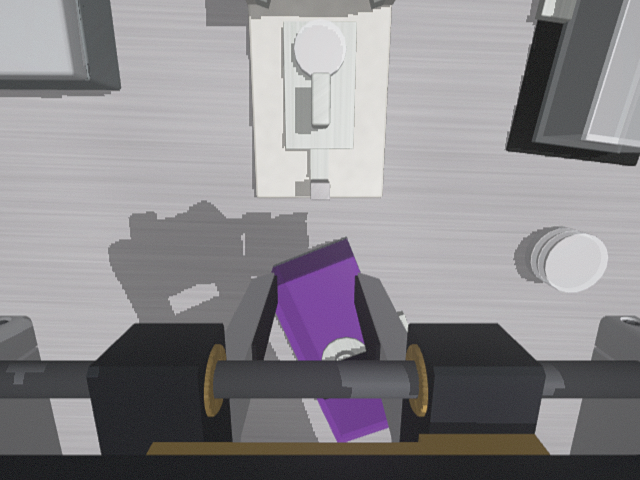

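The carrier stands on the apron with its tail tab at (320,188). The purple look-alike is behind it at (325,330), so I'll check clearance.

Run:
```python
from h import *
p,d,T,k=load('wrist'); W=world('wrist'); z=W[...,2].copy(); 
rect(W,'tail',(295,160,345,215),(z>58)&(z<70))
rect(W,'tailall',(295,160,345,215),(z>40)&(z<70))
pi=p.astype(int); pur=(pi[...,2]>pi[...,1]+60); print('purple max x',np.nanmax(W[pur&(z<100)][:,0]), np.nanpercentile(W[pur&(z<100)][:,0],99.5), np.nanmax(z[pur&(z<125)]))
rect(W,'grip',(300,50,345,135),(z>70)&(z<82))
```

```text
tail 354 c [451.  243.5] size [14.2 15.5] ang 1.85 z [63.2 64.5 65.8]
tailall 389 c [451.  243.5] size [14.2 15.5] ang 2.05 z [56.2 64.4 65.8]
purple max x 396.61534682683225 392.8613338827274 69.89382917485358
grip 1033 c [518.8 245.6] size [36.  13.8] ang 1.81 z [75.8 77.5 78.8]
```

```bash
python3 -m inch '{"grip":[-0.1,-0.1,-0.1,-0.1,-0.1,-1,-1,-1,-1],"travel":[[4.2,-0.32,-2],[4.2,-0.32,-6],[4.2,-0.32,-11],[4.2,-0.32,-13.4],[4.2,-0.32,-13.4],[4.2,-0.32,-13.4],[4.2,-0.32,-13.4],[4.2,-0.32,-13.4],[4.2,-0.32,-13.4]],"turn":[[0,0,0],[0,0,0],[0,0,0],[0,0,0],[0,0,0],[0,0,0],[0,0,0],[0,0,0],[0,0,0]]}' 30
python3 - <<'E'
from h import *
snap('wrist','w16.png')
E
```

```text
clock: 24.72
eef_pos: [452.3, 243.7, 36.7]
eef_rot: [3.135, 0.002, 0.035]
wrist_force: [-2.2, -1.1, 7.0]
finger_gap: 16.1
```

View pics/w16.png

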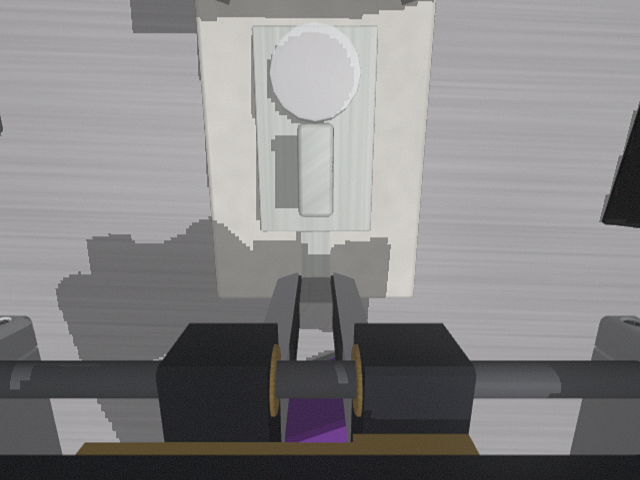

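Tail pinched. Sliding in along the dock axis.

```bash
python3 -m inch '{"grip":[-1,-1,-1,-1,-1,-1,-1,-1,-1],"travel":[[0.5,0.02,0],[1.5,0.05,0],[2.7,0.09,0],[3.9,0.14,0],[5.1,0.18,0],[6.3,0.22,0],[7.3,0.25,0],[8.1,0.28,0],[8.1,0.28,0]],"turn":[[0,0,0],[0,0,0],[0,0,0],[0,0,0],[0,0,0],[0,0,0],[0,0,0],[0,0,0],[0,0,0]]}' 30
python3 - <<'E'
from h import *
snap('wrist','w17.png')
E
```

```text
clock: 25.9
eef_pos: [534.3, 246.5, 36.7]
eef_rot: [3.135, 0.0, 0.034]
wrist_force: [2.0, -0.6, 1.6]
finger_gap: 16.0
```

View pics/w17.png

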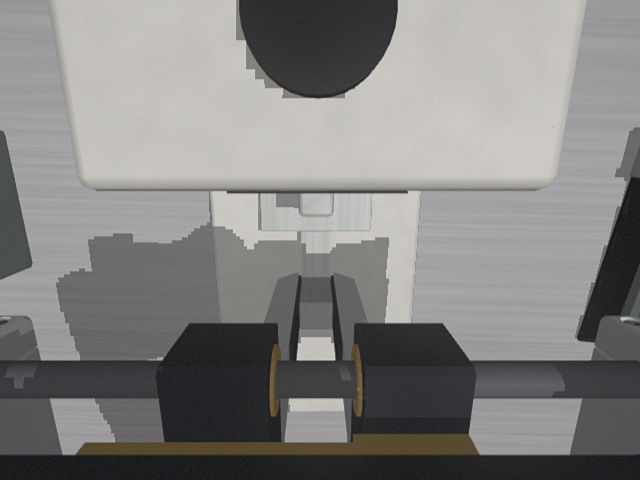

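```bash
python3 -m inch '{"grip":[-1,-1,-1,-1,-1],"travel":[[0.25,0.01,0],[0.45,0.015,0],[0.6,0.02,0],[0.7,0.025,0],[0.7,0.025,0]],"turn":[[0,0,0],[0,0,0],[0,0,0],[0,0,0],[0,0,0]]}' 30
python3 -m inch '{"grip":[-1,-1,-1],"travel":[[0.08,0,0],[0.15,0,0],[0.15,0,0]],"turn":[[0,0,0],[0,0,0],[0,0,0]]}' 30
```

```text
clock: 26.58
eef_pos: [541.1, 246.8, 36.7]
eef_rot: [3.135, 0.0, 0.035]
wrist_force: [-2.9, -0.1, 3.5]
finger_gap: 16.0
clock: 26.95
eef_pos: [542.2, 246.8, 36.7]
eef_rot: [3.135, 0.001, 0.035]
wrist_force: [-6.9, 0.4, 6.9]
finger_gap: 15.8
```

```bash
python3 -m inch '{"grip":[-1,-1,-1],"travel":[[0.1,0,0],[0.15,0,0],[0.15,0,0]],"turn":[[0,0,0],[0,0,0],[0,0,0]]}' 30
python3 - <<'E'
from h import *
snap('wrist','w18.png'); p,d,T,k=load('wrist'); W=world('wrist'); z=W[...,2]
rect(W,'tail',(290,250,345,345),(z>58)&(z<70))
E
```

```text
clock: 27.32
eef_pos: [542.3, 246.8, 36.7]
eef_rot: [3.135, 0.005, 0.035]
wrist_force: [-16.4, -0.9, 12.9]
finger_gap: 16.0
tail 1321 c [542.3 245.6] size [19.6 26. ] ang 2.48 z [59.2 64.5 66.9]
```

It moved 0.1 mm while the force rose to 16 N, so it's against the stop. Releasing and backing off.

```bash
python3 -m inch '{"grip":[-0.5,-0.2,-0.2,-0.2,-0.2,-0.2,-0.2,-0.2,-0.2,-0.2],"travel":[[0,0,0],[0,0,0],[0,0,0],[0,0,4],[0,0,9],[-3,0,13],[-7,0,15],[-10,0,15],[-10,0,15],[-10,0,15]],"turn":[[0,0,0],[0,0,0],[0,0,0],[0,0,0],[0,0,0],[0,0,0],[0,0,0],[0,0,0],[0,0,0],[0,0,0]]}' 30
python3 - <<'E'
from h import *
snap('wrist','w19.png'); p,d,T,k=load('wrist'); W=world('wrist'); z=W[...,2]
rect(W,'tail',(280,100,355,345),(z>60)&(z<70))
rect(W,'floor',(200,60,440,420),(z>16)&(z<24))
f=rect(W,'bridge',(0,0,640,300),(z>126)&(z<135))
pts=np.array([W[np.where(f[:,u])[0][-1],u][:2] for u in range(250,390,4)])
c=np.polyfit(pts[:,1],pts[:,0],1); print('mouth edge x@y247',np.polyval(c,247))
snap('top','t19.png'); snap('side','s19.png')
E
```

```text
clock: 28.62
eef_pos: [442.9, 246.8, 186.8]
eef_rot: [3.135, 0.004, 0.035]
wrist_force: [-0.1, -0.3, -0.8]
finger_gap: 37.8
tail 3561 c [365.1 241.5] size [60.9 70.8] ang 2.83 z [65.6 67.4 68.5]
floor 18498 c [516.  245.4] size [156.  120.1] ang 1.92 z [18.  19.4 20.7]
bridge 1743 c [599.5 248.1] size [  5.  118.7] ang 2.22 z [126.4 128.3 129.9]
mouth edge x@y247 598.0027692915755
```

View pics/w19.png

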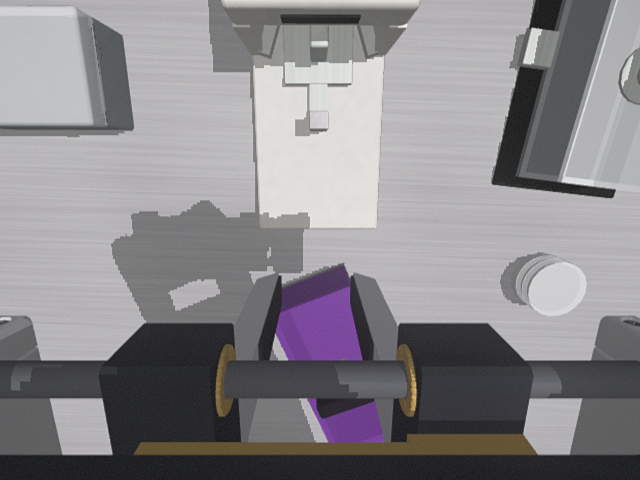

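View pics/t19.png

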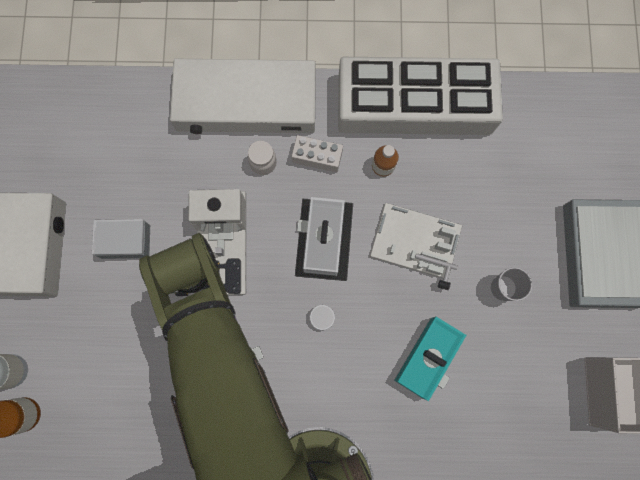

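View pics/s19.png

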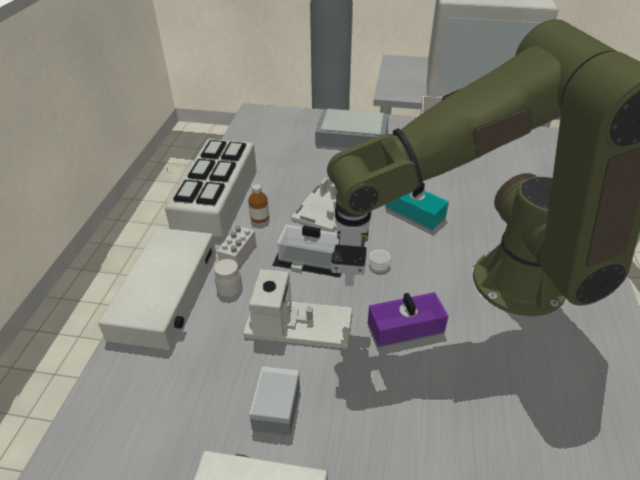

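The carrier is under the bridge with its tail at (319,120). The hood is on the mat with its bar lengthwise, the bolt is drawn, and nothing else has moved. I'll do one last numeric check.

Run:
```python
from h import *
W=world('wrist'); z=W[...,2]
rect(W,'tail',(300,95,340,140),(z>58)&(z<70))
W=world('top'); z=W[...,2]; p=load('top')[0]; g=p.astype(int).sum(-1)
rect(W,'hood',(290,190,360,290),(z>66)&(z<78))
rect(W,'tap',(300,200,345,260),(z>100)&(z<118))
rect(W,'mat',(290,190,360,290),(g<200)&(z<12))
rect(W,'boltgrip',(430,275,455,295),(z>20)&(g<200))
```

```text
tail 357 c [539.5 246.2] size [13.2 15.6] ang 2.01 z [63.  64.4 65.6]
hood 2214 c [582.6  -5.4] size [ 82.  176.7] ang 84.89 z [67.6 72.2 76.7]
tap 130 c [582.4  -5.1] size [14.  52.6] ang 89.93 z [104.  109.6 114.3]
mat 1032 c [582.7  -6.7] size [127.3 196.8] ang 85.48 z [-1.2  4.2  9.1]
boltgrip 83 c [ 467.  -295.1] size [24.1 17.9] ang 70.05 z [34.9 41.3 47.9]
```

```bash
python3 -c "
from cell import manip
print(manip.sign_off())"
```

```text
the job is handed in; nothing more can be done
None
```

The job is done and handed in at about 29 s of the 72 s allowed. `sign_off()` gives no verdict, so the checks below are my own.

- **Bolt:** I lifted the handle out of its notch and drew the bolt 55 mm to its stop, where the force rose to about 19 N. Then I lowered the handle past the shoulder and let go. The last pictures show the grip where a fully drawn bolt puts it.
- **Tap and hood:** I turned the tap to its open stop before lifting, and it was within about 0.5° of square to the hood. I then lifted the hood straight up and stood it on the mat. It is level and within about 1–2 mm of the mat's middle.
- **Carrier:** I lifted it by the tall grip, kept it level, set it on the apron and let go. Then I slid it in by its tail until it stopped moving, with the force rising to 16 N. The tail is within about 0.5 mm of where it should be when home.
- **Bystanders:** the last overhead view shows them where they were, judged by eye.

**Check that disagreed:** the last overhead view put the tap bar about 5° off the hood's long axis, from only 130 pixels. An earlier wrist view with partly hidden sides put it about 2° off. The clear close wrist view just after I set the hood down, with over 2,800 pixels, showed it parallel to within 0.1°. I trusted that one.

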